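# Slide the lantern's ware board into the drying stand

## Robot

A 7-joint arm with a two-finger parallel gripper is mounted at the origin on the work surface. World frame = base frame: x ahead of the robot, y to its left, z up, the work surface at z = 0. Lengths are in m, angles in rad, forces in N, time in s.
With the tool pointing down it reaches from about 0.4 to 0.85 m from the base axis. Payload 10.4 kg.
Tool frame: the origin (TCP) lies midway between the tips of the shut fingers; the grasp point (between the pads) lies 19 mm behind it (manip.hold_point_z is the distance from the TCP to the grasp point, in m); z points along the fingers, y is the line along which they close (so a half turn about z gives the same grasp; the last joint's range is limited). The gripper opens to 85 mm and grips with 20 to 120 N. Pads are 22 mm wide; open, the fingers measure 114 mm over their backs; the gripper's body (76 mm by 85 mm) begins 54 mm behind the grasp point. The pads swing forward as they close: fully open they stand 13 mm farther back than shut.
Start: joints at [1.214, 0.332, -0.065, 1.46, 0.022, 1.35, -0.088], TCP at [0.205, -0.591, 0.231] pointing down, gripper open.
Joint ranges: [-2.6, 2.6], [-0.5, 2.12], [-1.47, 1.34], [0.16, 2.42], [-1.27, 4.41], [0.06, 2.06], [-2.6, 2.6]. Speed limits (rad/s): [2.22, 2.22, 2.79, 2.79, 3.14, 3.14, 3.14].

## Interface

Orientations are given as a unit quaternion [x, y, z, w].
In Python, from workcell import manip, eyes, job gives the robot as it stands.
- The arm moves only by the shell command python3 -m crank 'ROWS' [FORCE]. ROWS is JSON, a list that holds one entry, the list of rows, each a list of 7 numbers: the finger opening in cm, from 0 to 8.54, then the shift along the world's x, y, z in cm, then the turn, a rotation vector about the world's x, y, z in degrees. In form: [[[hand, x, y, z, ax, ay, az], ...]]. A call has 1 to 20 rows; each row shifts and turns the commanded pose from where the row before left it; what a row does not reach is not made up. A row lasts 1/8 s, in which the tool goes at most 62.5 mm and 10.7 degrees, less where a joint would pass 70% of its speed; a pose out of reach is approached as far as the arm can. A call with a gripper value outside its range is refused whole. The fingers move at their own pace and stop on an object; FORCE is the grip in N (left out, the last holds). Time passes only in rows, so rows that do not move let the fingers close. It gives the time, the measured TCP pose, the force, the opening and the grip force at its end, in the units of the state.
- manip.get_obs(): the state, without advancing time (a new reading comes with each control period).
- eyes.camera(name): name is "scene" or "top"; returns (picture, depth): 384x512x3 uint8, red, green, blue; 384x512 float32, m along the optical axis (not along the pixel's ray), 0 where there is no reading.
- eyes.camera_params(name): a dict with "fx", "fy", "cx", "cy" (pixels), "world_from_camera" (4x4, takes a point from camera to world coordinates). Camera axes: x right, y down, z forward; pixel columns grow to the right and rows downward; lengths in m; the calibration is good to about 2 mm. A picture is of the moment at which its call begins. camera_params takes no time and is no camera call.
- job.hand_in(): hands the job in; it is judged then, once.
The state is a dict: "clock": time; "joint_pos": joint angles; "joint_velocities": joint speeds; "tau": joint torques, N m; "position": TCP position; "ee_rot": TCP orientation; "ft_force": force on the tool from outside, world axes, zero at the start; "torque": the same for the moment, N m; "grip_width": opening from 0.0 (shut) to 1.0 (fully open); "grasp_force": force on a finger pad.
Only numpy, scipy, OpenCV 4.12 (cv2) and the standard library are available. Lean on these libraries where they do the work, as an engineer would, in place of code of your own. Each camera call takes 0.05 s, during which the arm holds its last target. There are 200 camera calls.

## Task

In the pottery studio, take the ware board that carries the pierced clay lantern by its grip block and slide it straight into the low drying stand, under its shelf, until the board's far end is home against the stop strip at the back. The lantern must ride in standing upright on the board and end wholly under the shelf; leave the other board, with the bowl, where it is.

Things in the scene. Friction and masses are not known exactly. Their poses are not given: they have to be found in the camera images.
- lantern_board_grip (a point): Centre of the 40 long x 24 wide x 50 tall wooden grip block on the near end of the loose ware board to move (plywood, 220 x 80 x 12, 300 g, slides on the table with a drag of a few N, more if pressed down). Point 42 above the table, block top 62. x points along the board to its far end, 195 ahead; near end 25 behind; y across, z up. The lantern stands about 135 ahead.
- lantern_center (a point): Centre, half-way up, of the pierced lantern: open upright cylinder of greenish-beige clay, 66 across, 85 tall, round holes in its wall, 150 to 310 g, standing loose on its board, its top 97 above the table. It can slip or tip if the board is jerked.
- stand_mouth (a point): Middle, at table level, of the open front of the fixed wooden drying stand beyond the boards. x points in, z up. Opening 112 wide between side rails, 130 high under the shelf, no floor. Stop strip across the back 125 in: a board is home when its grip centre is 70 in front of this point. Shelf 150 wide, from the front to 170 in, top 146; ware on it up to 190.
- bowl_board_grip (a point): The same point on the other, equal ware board, which carries a small open clay bowl, 72 across, 45 tall, and stays where it is. The boards lie left and right in front of the stand, either way round, both grip blocks towards the robot.
Not all that is in view belongs to the job. Leave any green look-alike of the part that bears lantern_board_grip alone.

How it is judged:
By the outcome, as a careful person would: the job done as asked, in the order asked, and still so for the second after the job is handed in, with the robot touching nothing.
It also fails if it takes over 48 s, if anything falls off the work surface, if the arm or the gripper's body presses on something with over 40 N, if the wrist force passes 120 N, or if a joint passes its speed limit or range.

## Working session

There is one attempt and no reset: what is moved stays moved. The work goes in short steps, Python scripts to look and compute and a shell command to move; the robot and the scene stay as the last step left them, time stands still between calls to the robot, and variables do not carry over. Pictures are saved under pics/ and viewed, at most 10 in all, crops included, and the job is handed in when it is done.

```bash
mkdir -p pics; ls; python3 - <<'E'
from workcell import manip, eyes, job
import cv2, numpy as np
for n in ("scene","top"):
    p,d=eyes.camera(n); np.savez(f"{n}0.npz",p=p,d=d); cv2.imwrite(f"pics/{n}0.png",p[:,:,::-1])
    c=eyes.camera_params(n); print(n,c["fx"],c["cx"],c["cy"],np.round(c["world_from_camera"],3).tolist())
o=manip.get_obs(); print({k:np.round(v,3).tolist() for k,v in o.items()}, manip.hold_point_z)
E
```

```text
pics
scene 398.89642988993984 256.3800638369709 191.05371702090602 [[0.489, 0.706, -0.512, 1.217], [0.872, -0.389, 0.297, -0.56], [0.01, -0.592, -0.806, 1.029], [0.0, 0.0, 0.0, 1.0]]
top 466.9048465091826 252.29264369867383 191.34097816553114 [[0.007, -0.982, 0.191, 0.252], [-1.0, -0.004, 0.016, -0.24], [-0.015, -0.191, -0.981, 1.732], [0.0, 0.0, 0.0, 1.0]]
{'clock': 0.1, 'joint_pos': [1.214, 0.333, -0.065, 1.461, 0.022, 1.35, -0.088], 'joint_velocities': [-0.002, -0.004, -0.002, -0.002, -0.0, -0.002, 0.001], 'tau': [0.0, -62.675, 0.048, -39.243, 0.016, 0.007, 0.0], 'position': [0.205, -0.59, 0.231], 'ee_rot': [0.986, 0.166, -0.0, -0.001], 'ft_force': [-0.052, 0.022, -0.204], 'torque': [-0.013, -0.012, -0.044], 'grasp_force': 0.0, 'grip_width': 0.999} 0.0187
```

View pics/scene0.png

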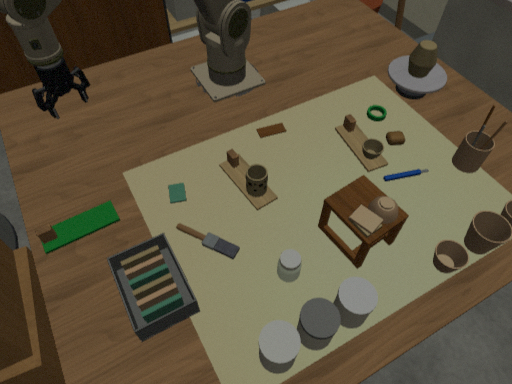

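View pics/top0.png

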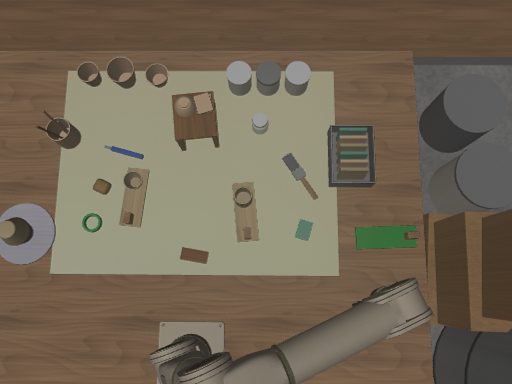

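The scene view shows two wooden boards. One has its grip at (233,158) and a pierced cylinder at (257,180), top view (247,234) and (243,197). The other has its grip at (350,123) and a bowl at (373,149), top view (128,217). The green board at scene (80,226) is the look-alike and carries nothing. The pierced, tall cylinder fits the lantern, so I take the board at top view (245,212). I'll confirm in an enlarged crop.

```bash
python3 - <<'E'
import cv2, numpy as np
t=np.load("top0.npz")["p"]; s=np.load("scene0.npz")["p"]
a=cv2.resize(t[85:260,110:270,::-1],None,fx=3.4,fy=3.4,interpolation=cv2.INTER_CUBIC)
cv2.imwrite("pics/crop_t.png",a)
b=cv2.resize(s[110:270,205:415,::-1],None,fx=3.6,fy=3.6,interpolation=cv2.INTER_CUBIC)
cv2.imwrite("pics/crop_s.png",b)
E
```

```text
(no output)
```

View pics/crop_t.png

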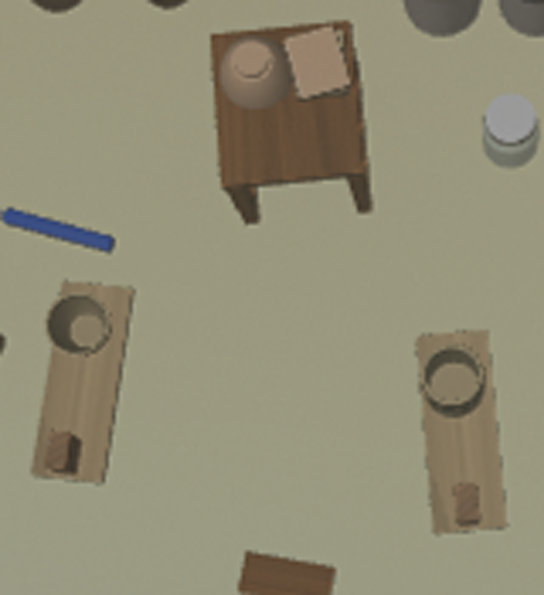

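View pics/crop_s.png

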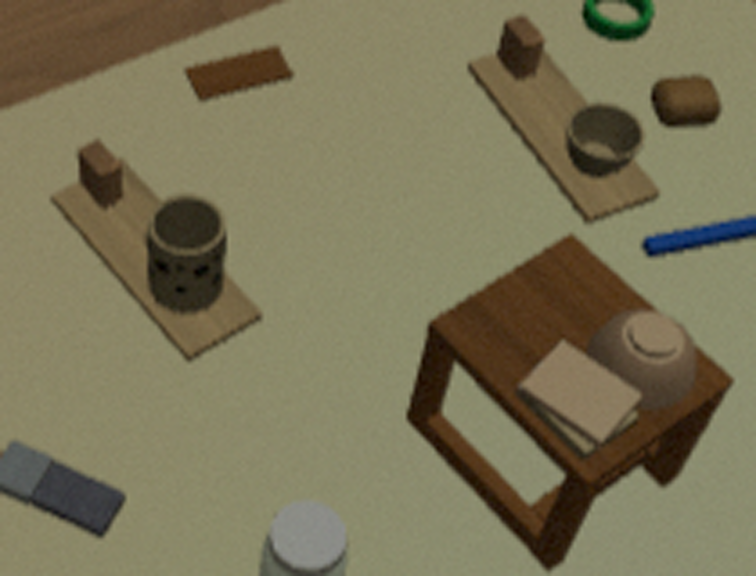

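The crop confirms it. The lantern is at crop (187,255), with holes in its wall and its grip block at (100,172). The bowl stands on the other board, and the stand's open front faces the boards. Now I'll measure.

```bash
cat > h.py <<'E'
import cv2, numpy as np
from workcell import eyes
def rays(n,uv):
    c=eyes.camera_params(n); T=np.array(c["world_from_camera"]); uv=np.atleast_2d(np.asarray(uv,float))
    d=np.c_[(uv[:,0]-c["cx"])/c["fx"],(uv[:,1]-c["cy"])/c["fy"],np.ones(len(uv))]
    return T[:3,3],d@T[:3,:3].T
def plane(n,uv,z):
    o,d=rays(n,uv); return (o+d*((z-o[2])/d[:,2])[:,None])[:,:2]
def cloud(n,D):
    v,u=np.mgrid[:384,:512]; o,d=rays(n,np.c_[u.ravel(),v.ravel()])
    return (o+d*D.reshape(-1,1)).reshape(384,512,3)
def rect(P):
    (c,s,a)=cv2.minAreaRect((P*1000).astype(np.float32)); a%=180; return np.round(c,1),np.round(s,1),round(a,2)
E
python3 - <<'E'
from h import *
f=np.load("top0.npz"); W=cloud("top",f["d"]); Z=W[...,2]; p=f["p"]
def box(u0,u1,v0,v1):
    m=np.zeros((384,512),bool); m[v0:v1,u0:u1]=1; return m
tb=box(150,160,200,230)&(f["d"]>0); print("table z",Z[tb].mean(),Z[tb].std())
def rep(nm,m,z):
    n,l,s,_=cv2.connectedComponentsWithStats(m.astype(np.uint8)); i=1+np.argmax(s[1:,4]); v,u=np.where(l==i)
    print(nm,len(u),"uv",u.mean().round(1),v.mean().round(1),"z",np.median(Z[v,u]).round(3),rect(plane("top",np.c_[u,v],z)),"mean",plane("top",[[u.mean(),v.mean()]],z).round(4))
rep("grip",box(235,260,222,242)&(Z>.05)&(Z<.075),.062)
rep("bgrip",box(118,140,205,225)&(Z>.05)&(Z<.075),.062)
rep("lantern",box(225,262,180,212)&(Z>.085)&(Z<.11),.097)
rep("shelf",box(165,225,85,145)&(Z>.135),.146)
hsv=cv2.cvtColor(p,cv2.COLOR_RGB2HSV)
print("board hsv",hsv[222,244],"mat",hsv[222,200])
mat=hsv[225,195:215].astype(int).mean(0); 
m=box(228,265,178,245)&(hsv[...,0]<22)
rep("board",m,.012)
v,u=np.where(box(165,225,85,145)&(Z>.15)); print("ware",W[v,u].min(0),W[v,u].max(0))
# scene view
f=np.load("scene0.npz"); W=cloud("scene",f["d"]); Z=W[...,2]
def r2(nm,m,z):
    n,l,s,_=cv2.connectedComponentsWithStats(m.astype(np.uint8)); i=1+np.argmax(s[1:,4]); v,u=np.where(l==i)
    print("S",nm,len(u),rect(W[v,u,:2]),np.median(Z[v,u]))
r2("grip",box(222,243,145,168)&(Z>.054)&(Z<.075),0)
r2("lantern",box(240,272,160,200)&(Z>.085)&(Z<.11),0)
r2("shelf",box(318,412,172,245)&(Z>.138)&(Z<.153),0)
E
```

```text
table z 0.00044263685376608484 0.004316504066204154
grip 75 uv 246.9 232.8 z 0.061 (array([ 426.4, -195.8]), array([39.5, 21.5]), 0.6) mean [[ 0.4253 -0.1956]]
bgrip 82 uv 126.9 217.3 z 0.061 (array([479. , 239.3]), array([26.9, 40.4]), 85.13) mean [[0.4791 0.2394]]
lantern 91 uv 242.3 195.1 z 0.095 (array([ 556.6, -179.4]), array([65.3, 60.7]), 0.44) mean [[ 0.5562 -0.1788]]
shelf 1907 uv 193.9 115.5 z 0.148 (array([836.4,  -4. ]), array([173.2, 150. ]), 6.15) mean [[ 0.8361 -0.004 ]]
board hsv [ 19  78 138] mat [ 29  44 155]
board 1036 uv 245.4 214.2 z 0.013 (array([ 511.3, -186. ]), array([219.1,  77. ]), 5.99) mean [[ 0.4997 -0.1878]]
ware [ 0.25175059 -0.2402997   0.15000793] [0.92344704 0.07553967 1.73198604]
S grip 80 (array([ 433. , -197.3]), array([40.8, 23.9]), 7.3) 0.05967836729315884
S lantern 161 (array([ 563.9, -182.6]), array([65. , 64.7]), 4.82) 0.09334914165466912
S shelf 1894 (array([843.7,  -4.1]), array([171. , 153.5]), 6.05) 0.14520868916260288
```

```bash
python3 -m crank '[[[8.5,1.5,2.6,-0.5,0,0,-0.9],[8.5,1.5,2.6,-0.5,0,0,-0.9],[8.5,1.5,2.6,-0.5,0,0,-0.9],[8.5,1.5,2.6,-0.5,0,0,-0.9],[8.5,1.5,2.6,-0.5,0,0,-0.9],[8.5,1.5,2.6,-0.5,0,0,-0.9],[8.5,1.5,2.6,-0.5,0,0,-0.9],[8.5,1.5,2.6,-0.5,0,0,-0.9],[8.5,1.5,2.6,-0.5,0,0,-0.9],[8.5,1.5,2.6,-0.5,0,0,-0.9],[8.5,1.5,2.6,-0.5,0,0,-0.9],[8.5,1.5,2.6,-0.5,0,0,-0.9],[8.5,1.5,2.6,-0.5,0,0,-0.9],[8.5,1.5,2.6,-0.5,0,0,-0.9],[8.5,1.3,3.2,-0.5,0,0,-0.4],[8.5,0,0,0,0,0,0],[8.5,0,0,0,0,0,0]]]' 25
```

```text
clock: 2.22
position: [0.4275, -0.195, 0.1562]
ee_rot: [0.999, 0.053, -0.0, 0.0]
ft_force: [-1.4, -0.2, -0.1]
grip_width: 0.993
grasp_force: 0.0
```

```bash
python3 -m crank '[[[8.5,0,0,-2.5,0,0,0],[8.5,0,0,-2.5,0,0,0],[8.5,0,0,-2.5,0,0,0],[8.5,0,0,-2.5,0,0,0],[8.5,0,0,-2,0,0,0],[8,0,0,-1,0,0,0],[7,0,0,0,0,0,0],[6,0,0,0,0,0,0],[5,0,0,0,0,0,0],[4.4,0,0,0,0,0,0],[4,0,0,0,0,0,0],[3.6,0,0,0,0,0,0],[3.3,0,0,0,0,0,0],[3.1,0,0,0,0,0,0],[2.9,0,0,0,0,0,0],[2.7,0,0,0,0,0,0],[2.5,0,0,0,0,0,0],[2.3,0,0,0,0,0,0],[2,0,0,0,0,0,0],[1.5,0,0,0,0,0,0]]]' 25; python3 - <<'E'
from h import *
for n in("scene","top"):
    p,d=eyes.camera(n); np.savez(f"{n}1.npz",p=p,d=d)
s=np.load("scene1.npz")["p"]
cv2.imwrite("pics/s1.png",cv2.resize(s[80:270,180:430,::-1],None,fx=3,fy=3,interpolation=cv2.INTER_CUBIC))
E
```

```text
clock: 4.72
position: [0.4278, -0.1948, 0.0265]
ee_rot: [0.999, 0.053, 0.0, 0.0]
ft_force: [-0.3, -3.4, 2.3]
grip_width: 0.278
grasp_force: 25.0
```

View pics/s1.png

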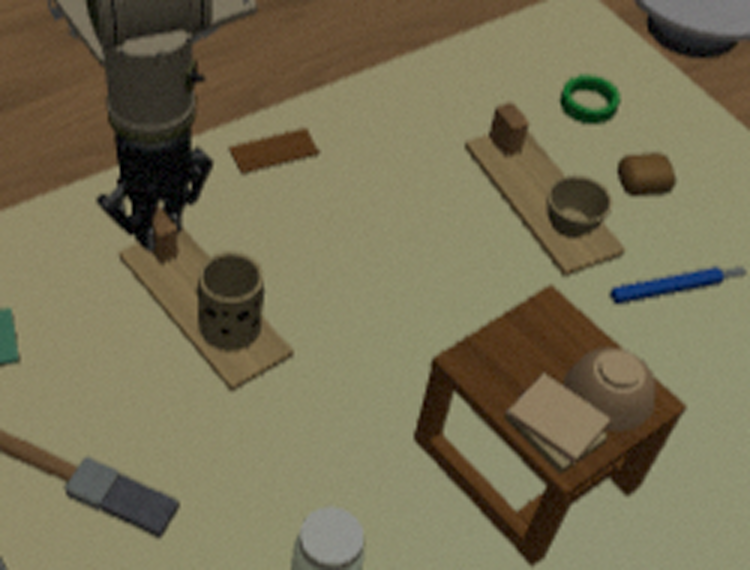

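```bash
python3 -m crank '[[[1.5,0,0,0,0,0,0],[1.5,0.1,0.3,0,0,0,0],[1.5,0.2,0.6,0,0,0,0],[1.5,0.35,0.9,0,0,0,0],[1.5,0.44,1.17,0,0,0,0],[1.5,0.44,1.17,0,0,0,0],[1.5,0.44,1.17,0,0,0,0],[1.5,0.44,1.17,0,0,0,0],[1.5,0.44,1.17,0,0,0,0],[1.5,0.44,1.17,0,0,0,0],[1.5,0.44,1.17,0,0,0,0],[1.5,0.44,1.17,0,0,0,0],[1.5,0.44,1.17,0,0,0,0],[1.5,0.44,1.17,0,0,0,0],[1.5,0.35,0.9,0,0,0,0],[1.5,0.2,0.6,0,0,0,0],[1.5,0.1,0.3,0,0,0,0],[1.5,0,0,0,0,0,0],[1.5,0,0,0,0,0,0]]]' 60; python3 - <<'E'
from h import *
for n in("scene","top"):
    p,d=eyes.camera(n); np.savez(f"{n}2.npz",p=p,d=d)
s=np.load("scene2.npz")["p"]
a=cv2.resize(s[80:270,220:430,::-1],None,fx=2,fy=2,interpolation=cv2.INTER_CUBIC)
t=cv2.resize(np.load("top2.npz")["p"][80:270,120:300,::-1],None,fx=2,fy=2,interpolation=cv2.INTER_CUBIC)
cv2.imwrite("pics/s2.png",np.hstack([a,t]))
f=np.load("top2.npz"); p=f["p"]; W=cloud("top",f["d"]); Z=W[...,2]; hsv=cv2.cvtColor(p,cv2.COLOR_RGB2HSV)
# lantern rim (depth) and the board's free part ahead of the gripper
m=(Z>.085)&(Z<.108)&(W[...,0]>.585)&(W[...,0]<.70)&(abs(W[...,1])<.1); v,u=np.where(m)
print("lantern",len(u),rect(plane("top",np.c_[u,v],.097)))
# board far edge/side lines: low brown pixels
b=(hsv[...,0]<22)&(abs(Z-.012)<.02)&(W[...,0]>.5)&(W[...,0]<.70)&(abs(W[...,1]+.03)<.09); v,u=np.where(b)
print("board",len(u),rect(plane("top",np.c_[u,v],.012)))
f=np.load("scene2.npz"); W=cloud("scene",f["d"]); Z=W[...,2]
m=(Z>.085)&(Z<.108)&(W[...,0]>.58)&(W[...,0]<.70)&(abs(W[...,1])<.1); print("S lantern",rect(W[m][:,:2]))
E
```

```text
clock: 7.2
position: [0.4848, -0.0418, 0.0266]
ee_rot: [0.999, 0.053, 0.0, 0.0]
ft_force: [-0.5, -4.1, 6.0]
grip_width: 0.271
grasp_force: 59.9
lantern 69 (array([616.6, -27.8]), array([55.1, 61.2]), 1.82)
board 326 (array([594.7, -32. ]), array([167.1,  76.1]), 5.61)
S lantern (array([621. , -29.2]), array([63.3, 66.1]), 65.29)
```

View pics/s2.png

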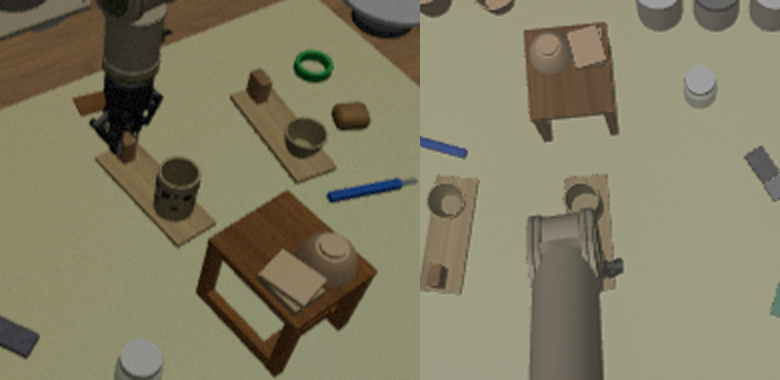

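```bash
python3 -m crank '[[[1.5,0.3,0.03,0,0,0,0],[1.5,0.6,0.06,0,0,0,0],[1.5,0.9,0.1,0,0,0,0],[1.5,1.23,0.13,0,0,0,0],[1.5,1.23,0.13,0,0,0,0],[1.5,1.23,0.13,0,0,0,0],[1.5,1.23,0.13,0,0,0,0],[1.5,1.23,0.13,0,0,0,0],[1.5,1.23,0.13,0,0,0,0],[1.5,1.23,0.13,0,0,0,0],[1.5,1.23,0.13,0,0,0,0],[1.5,1.23,0.13,0,0,0,0],[1.5,1.23,0.13,0,0,0,0],[1.5,1.23,0.13,0,0,0,0],[1.5,1.23,0.13,0,0,0,0],[1.5,0.9,0.1,0,0,0,0],[1.5,0.6,0.06,0,0,0,0],[1.5,0.3,0.03,0,0,0,0],[1.5,0,0,0,0,0,0]]]'; python3 - <<'E'
from h import *
for n in("scene",):
    p,d=eyes.camera(n); np.savez(f"{n}3.npz",p=p,d=d)
cv2.imwrite("pics/s3.png",cv2.resize(p[100:270,240:430,::-1],None,fx=3,fy=3,interpolation=cv2.INTER_CUBIC))
E
```

```text
clock: 9.68
position: [0.6676, -0.0213, 0.0267]
ee_rot: [0.999, 0.054, -0.001, -0.0]
ft_force: [-7.4, -1.1, 10.5]
grip_width: 0.276
grasp_force: 60.3
```

View pics/s3.png

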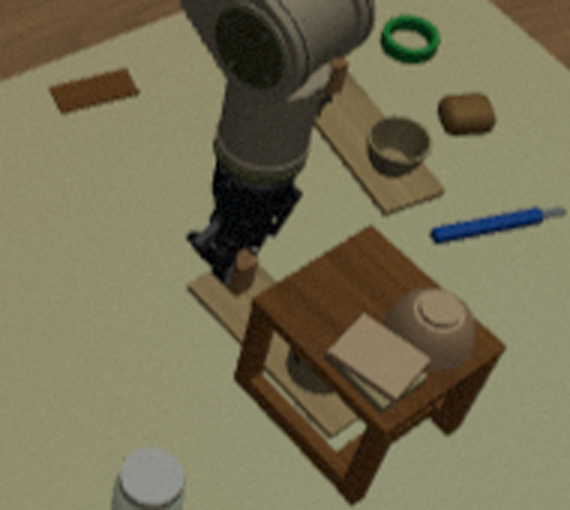

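The board is inside the stand with the lantern under the shelf, and the far end is still short of the stop. I'll creep the rest.

```bash
python3 -m crank '[[[1.5,0.2,0.02,0.02,0,0,0],[1.5,0.25,0.03,0,0,0,0],[1.5,0.25,0.03,0,0,0,0],[1.5,0.25,0.02,0,0,0,0],[1.5,0.2,0.02,0,0,0,0],[1.5,0.15,0.02,0,0,0,0],[1.5,0,0,0,0,0,0]]]'
```

```text
clock: 10.6
position: [0.6803, -0.02, 0.0267]
ee_rot: [0.999, 0.054, -0.001, -0.0]
ft_force: [-7.7, -1.0, 9.8]
grip_width: 0.276
grasp_force: 60.3
```

```bash
python3 -m crank '[[[1.5,0.1,0.01,0,0,0,0],[1.5,0.1,0.01,0,0,0,0],[1.5,0,0,0,0,0,0]]]';python3 -m crank '[[[1.5,0.1,0.01,0,0,0,0],[1.5,0.1,0.01,0,0,0,0],[1.5,0,0,0,0,0,0]]]'
```

```text
clock: 10.98
position: [0.6823, -0.0198, 0.0267]
ee_rot: [0.999, 0.054, -0.001, -0.0]
ft_force: [-8.3, -0.0, 10.0]
grip_width: 0.274
grasp_force: 60.3
clock: 11.35
position: [0.6842, -0.0197, 0.0267]
ee_rot: [0.999, 0.054, -0.001, -0.0]
ft_force: [-8.8, -0.7, 9.7]
grip_width: 0.27
grasp_force: 60.3
```

```bash
python3 -m crank '[[[1.5,0.1,0.01,0,0,0,0],[1.5,0.1,0.01,0,0,0,0],[1.5,0,0,0,0,0,0]]]' | sed -n '2p;4p'
```

```text
position: [0.6859, -0.0195, 0.0267]
ft_force: [-10.6, -1.0, 11.6]
```

```bash
python3 -m crank '[[[1.5,0.1,0.01,0,0,0,0],[1.5,0.1,0.01,0,0,0,0],[1.5,0,0,0,0,0,0]]]' | sed -n '2p;4p'
```

```text
position: [0.6859, -0.0195, 0.0267]
ft_force: [-23.8, -2.7, 19.6]
```

Firm contact at x = 0.686, the expected home position. I'll relax, open, rise and look.

```bash
python3 -m crank '[[[1.5,-0.15,0,0,0,0,0],[1.5,0,0,0,0,0,0],[2.6,0,0,0,0,0,0],[3.5,0,0,0,0,0,0],[5,0,0,0,0,0,0],[6.5,0,0,0,0,0,0],[7,0,0,0,0,0,0],[7,0,0,0,0,0,0],[7,0,0,1,0,0,0],[7,0,0,2,0,0,0],[7,0,0,3,0,0,0],[7,0,0,3,0,0,0],[7,-2,0,3,0,0,0],[7,-4,0,3,0,0,0],[7,-4,-1,2,0,0,0],[7,-4,-3,0,0,0,0],[7,-4,-4,0,0,0,0],[7,-2,-4,0,0,0,0],[7,0,-4,0,0,0,0],[7,0,0,0,0,0,0]]]' 20; python3 - <<'E'
from h import *
I={}
for n in("scene","top"):
    p,d=eyes.camera(n); np.savez(f"{n}4.npz",p=p,d=d); I[n]=p
cv2.imwrite("pics/s4.png",np.hstack([cv2.resize(I["scene"][110:270,240:430,::-1],(570,480),interpolation=cv2.INTER_CUBIC),cv2.resize(I["top"][80:240,160:235,::-1],(225,480),interpolation=cv2.INTER_CUBIC)]))
W=cloud("top",np.load("top4.npz")["d"]); Z=W[...,2]
m=(Z>.05)&(Z<.075)&(W[...,0]>.65)&(W[...,0]<.72)&(abs(W[...,1]+.02)<.03); v,u=np.where(m); print(len(u),rect(plane("top",np.c_[u,v],.062)))
W=cloud("scene",np.load("scene4.npz")["d"]); Z=W[...,2]
m=(Z>.054)&(Z<.075)&(W[...,0]>.65)&(W[...,0]<.73)&(abs(W[...,1]+.02)<.03); print(rect(W[m][:,:2]))
E
```

```text
clock: 14.6
position: [0.4874, -0.1833, 0.1981]
ee_rot: [0.999, 0.051, 0.001, 0.001]
ft_force: [0.8, 0.4, 0.6]
grip_width: 0.818
grasp_force: 0.0
74 (array([682.7, -20.6]), array([40.8, 24.4]), 7.7)
(array([690.5, -21.2]), array([40.5, 26.9]), 4.36)
```

View pics/s4.png

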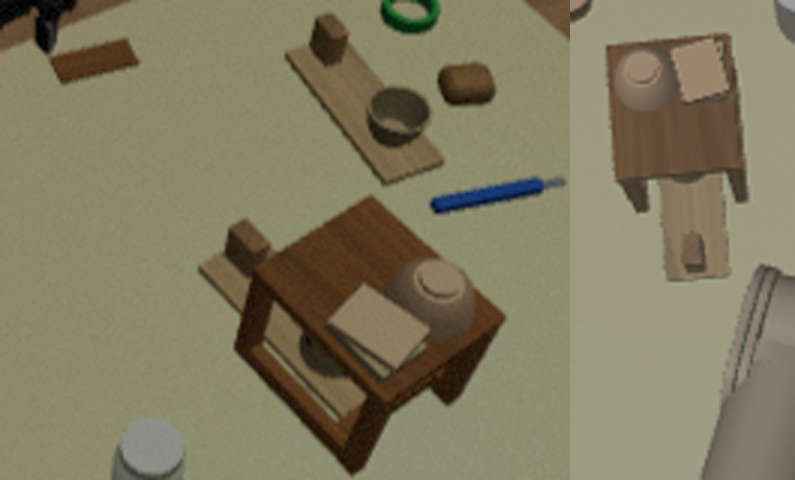

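The board sits home: its grip is at about (0.686, -0.021), against (0.685, -0.0205) expected. The lantern's body shows upright at crop (322,355) behind the front leg, under the shelf, and the bowl board hasn't moved.

```bash
python3 -c "
from workcell import job
print(job.hand_in())"
```

```text
the job is handed in; nothing more can be done
None
```

I slid the lantern board in until it met the stop strip, with the grip within about 1 mm of the expected home position; the lantern looks upright and fully under the shelf, the bowl board was left alone, and the job was handed in at about 15 s (no verdict was returned).

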